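# Pull the herb greenhouse vent shut with the hooked pole

### The job

Take the hooked pole from its cradle, reach it over the little herb greenhouse, drop its hook into the brass ring eye at the top of the open vent flap on the far side, and pull the flap fully shut with the hook. Then unhook the pole, leaving the flap shut, and lay it back in its cradle the way it lay, hook hanging down, and let go.

Things in the scene. Friction and masses are not known exactly. Their poses are not given: they have to be found in the camera images.
- pole: Hooked pole, 0.2 kg: light-wood stick 20 x 20 mm, its red steel rod (8 mm thick) bent straight down at the front end as a hook. Origin on the stick's axis at the place to grip, near its balance point; x along the stick to the hook, z up. Stick from x = -190 to 130 mm; the rod goes on to x = 170 mm, then turns down to its tip at z = -70 mm. (The spoon lying on the table is not it.)
- pole_rest: The pole's cradle, grey plastic, fixed: foot 240 x 70 x 12 mm, two Y forks (12 mm thick) at x = -100 and 100 mm. Origin under the foot's middle. Fork seats 90 mm up, 26 mm wide; prongs flare to about 60 mm apart at their tops, 125 mm up. The pole starts in it along x, hook to +x hanging clear of the table; seated, its origin is 100 mm above the cradle's origin.
- greenhouse: White-framed clear herb greenhouse, fixed; 130 mm deep (x), 240 mm wide (y). Origin under the middle of its footprint, x points to its far side, away from the robot. The roof rises from 120 mm at the near side to 165 mm at the far side. The far wall is the vent flap, 150 mm tall, hinged at its foot: hinge line along y at x = 65, z = 45 mm.
- ring_eye (a point): Centre of the brass ring eye on the flap's outer face at its top: 33 mm clear inside, 7 mm wire. Frame turns with the flap: z is the ring's axis (upright when shut), x out of the flap, y along the hinge, which passes through x = -27, z = -145 mm of this frame. Flap face 23 mm behind the centre, top edge 5 mm above the ring's plane; free space above and below the ring. Shut: 190 mm above the table.
- vent_flap (a joint): Angle of the vent flap, rad: 0 is fully shut (upright, at a stop), positive leans out, away from the robot, at most 0.7; starts at 0.3 to 0.5. The hinge is stiff: the flap stays where it is left; a pull of about 3 N at the ring towards the robot swings it.

How it is judged:
By the outcome, as a careful person would: the job done as asked, in the order asked, and still so for the second after the job is handed in, with the robot touching nothing.
It also fails if it takes over 51 s, if anything falls off the work surface, if the arm or the gripper's body presses on something with over 40 N, if the wrist force passes 120 N, or if a joint passes its speed limit or range.

### The arm

A 6-joint arm with a two-finger parallel gripper is mounted at the origin on the work surface. World frame = base frame: x ahead of the robot, y to its left, z up, the work surface at z = 0. Lengths are in m, angles in degrees, forces in N, time in s.
With the tool pointing down it reaches from about 0.3 to 0.75 m from the base axis. Payload 8.5 kg.
Tool frame: the origin (TCP) lies at the very end of the fingers, on their centre line; the grasp point (between the pads) lies 19 mm behind it; z points along the fingers, y is the line along which they close (so a half turn about z gives the same grasp; the last joint's range is limited). The gripper opens to 85 mm and grips with 20 to 120 N. Pads are 22 mm wide; open, the fingers measure 114 mm over their backs; the gripper's body (76 mm by 85 mm) begins 54 mm behind the grasp point. The pads swing forward as they close: fully open they stand 13 mm farther back than shut.
Start: joints at [54.929, 21.807, 74.336, -0, 83.858, -12.336], TCP at [0.213, 0.507, 0.231] pointing down, gripper open.
Joint ranges: [-178.18, 178.18], [-50.72, 133.34], [12.68, 142.11], [-81.47, 261.47], [9.98, 163.14], [-165.26, 165.26]. Speed limits (degrees/s): [136.94, 136.94, 180, 180, 180, 180].

### API

Orientations are given as a 3x3 rotation matrix whose columns are the frame's x, y, z axes.
In Python, from rig import env, optics, spotter gives the robot as it stands.
- The arm moves only by the shell command python3 -m crank 'ROWS' [FORCE]. ROWS is JSON, one flat list of numbers, 5 for each row, row after row: the finger opening in cm, from 0 to 8.54, then the shift along the tool's x, y, z in cm, then the turn about the tool's z in rad. A call has exactly 8 rows; each row shifts and turns the commanded pose from where the row before left it, along the tool's axes as they then stand; what a row does not reach is not made up. A row lasts 1/12 s, in which the tool goes at most 41.7 mm and 7.16 degrees, less where a joint would pass 70% of its speed; a pose out of reach is approached as far as the arm can. A call is refused whole if a number of a shift passes 4.17 or a number of a turn 0.125, either way. A call with a gripper value outside its range is refused whole. The fingers move at their own pace and stop on an object; FORCE is the grip in N (left out, the last holds). Time passes only in rows, so rows that do not move let the fingers close, or fill a call up. It gives the time, the measured TCP pose, the force, the opening and the grip force at its end, in the units of the state.
- env.observe(): the state, without advancing time (a new reading comes with each control period).
- optics.get_image(name): name is "side" or "top"; returns a dict with "color" (384x512x3 uint8, red, green, blue), "intrinsics" (3x3 intrinsics, pixels), "pose" (4x4, takes a point from camera to world coordinates). Camera axes: x right, y up, looking along -z (the intrinsics and any distortion apply to the point x, -y, -z); pixel columns grow to the right and rows downward; lengths in m; the calibration is good to about 2 mm. A picture is of the moment at which its call begins. There is no depth.
- env.close_job(): hands the job in; it is judged then, once.
Trained networks look in a picture, given as the dict that the camera call returned (one of the last four; its "shot" number tells which), for a name from the list of things; names that differ only in an ending like _2 or _b are one class to them, and where a whole thing is asked for, a point or a joint stands for the part that bears it (a point fixed in the world has none). Each returns a list of dicts, best first, with "score" (0 to 1); they miss things now and then, are a little off and sometimes report something else, mostly with a low value. They report only what shows in the picture. A call takes as long as a camera call.
- spotter.look_for(picture, query): "at" ([column, row] as shares, 0 to 1, of the picture: columns of its width, rows of its height, amid what is visible of it).
The state is a dict: "time_s": time; "q": joint angles; "qvel": joint speeds; "joint_efforts": joint torques, N m; "position": TCP position; "tool_rot": TCP orientation; "ft_force": force on the tool from outside, world axes, zero at the start; "wrist_torque": the same for the moment, N m; "grip_width": finger opening in m; "gripper_force": force on a finger pad.
Only numpy, scipy, OpenCV 4.12 (cv2) and the standard library are available. Lean on these libraries where they do the work, as an engineer would, in place of code of your own. Each camera call takes 0.05 s, during which the arm holds its last target. There are 200 camera calls.

## Working session

There is one attempt and no reset: what is moved stays moved. The work goes in short steps, Python scripts to look and compute and a shell command to move; the robot and the scene stay as the last step left them, time stands still between calls to the robot, and variables do not carry over. Pictures are saved under pics/ and viewed, at most 12 in all, crops included, and the job is handed in when it is done.

```bash
ls; mkdir -p pics
cat > h.py <<'E'
from rig import env, optics, spotter
import numpy as np, cv2
def cam(n):
    p=optics.get_image(n); return p
def proj(p,X):
    X=np.atleast_2d(X); T=np.linalg.inv(p['pose']); c=X@T[:3,:3].T+T[:3,3]
    K=np.array(p['intrinsics']); v=np.c_[c[:,0],-c[:,1],-c[:,2]]@K.T
    return v[:,:2]/v[:,2:]
def ray(p,uv):
    K=np.array(p['intrinsics']); d=np.linalg.inv(K)@[uv[0],uv[1],1]
    T=np.array(p['pose']); d=T[:3,:3]@[d[0],-d[1],-d[2]]
    return T[:3,3],d/np.linalg.norm(d)
def onz(p,uv,z):
    o,d=ray(p,uv); return o+d*(z-o[2])/d[2]
def tri(ps,uvs):
    A=np.zeros((3,3));b=np.zeros(3)
    for p,u in zip(ps,uvs):
        o,d=ray(p,u);M=np.eye(3)-np.outer(d,d);A+=M;b+=M@o
    return np.linalg.solve(A,b)
E
python3 - <<'E'
from h import *
s=env.observe(); print({k:np.round(v,3).tolist() for k,v in s.items()})
ps={}
for n in('side','top'):
    p=cam(n); ps[n]=p; cv2.imwrite(f'pics/{n}0.png',p['color'][...,::-1])
    print(n,p.keys(),np.round(p['pose'],3).tolist(),np.round(p['intrinsics'],1).tolist())
    for q in('pole','pole_rest','greenhouse','ring_eye','vent_flap'):
        print(q,[(np.round(np.array(d['at'])*[512,384],1).tolist(),round(d['score'],2)) for d in spotter.look_for(p,q)][:3])
E
```

```text
pics
{'time_s': 0.0, 'q': [54.928, 21.842, 74.386, -0.001, 83.86, -12.335], 'qvel': [0.001, 0.084, -0.048, 0.026, 0.083, -0.004], 'joint_efforts': [0.0, -44.844, -23.129, -0.0, 0.005, 0.0], 'position': [0.212, 0.507, 0.231], 'tool_rot': [[-0.922, 0.386, -0.001], [0.386, 0.922, -0.001], [0.0, -0.001, -1.0]], 'ft_force': [0.536, -0.238, 0.101], 'wrist_torque': [0.02, -0.032, 0.016], 'gripper_force': 0.0, 'grip_width': 0.085}
side dict_keys(['color', 'intrinsics', 'pose', 'shot']) [[0.857, 0.411, -0.311, 0.242], [-0.515, 0.684, -0.516, -0.494], [0.001, 0.603, 0.798, 0.86], [0.0, 0.0, 0.0, 1.0]] [[368.2, 0.0, 260.4], [0.0, 368.2, 188.9], [0.0, 0.0, 1.0]]
pole [([279.2, 309.7], 0.97)]
pole_rest [([294.0, 321.0], 0.69)]
greenhouse [([288.6, 200.8], 0.6)]
ring_eye [([319.2, 178.2], 0.68)]
vent_flap [([318.5, 178.9], 0.73)]
top dict_keys(['color', 'intrinsics', 'pose', 'shot']) [[-0.006, 0.993, -0.119, 0.428], [-1.0, -0.009, -0.022, -0.023], [-0.023, 0.119, 0.993, 1.093], [0.0, 0.0, 0.0, 1.0]] [[444.3, 0.0, 257.7], [0.0, 444.3, 195.8], [0.0, 0.0, 1.0]]
pole [([393.4, 251.7], 0.7)]
pole_rest [([374.8, 243.8], 0.68), ([287.3, 144.4], 0.44)]
greenhouse [([291.5, 179.6], 0.91)]
ring_eye [([290.1, 145.5], 0.55)]
vent_flap [([285.1, 144.5], 0.78), ([288.3, 179.1], 0.28)]
```

View pics/side0.png

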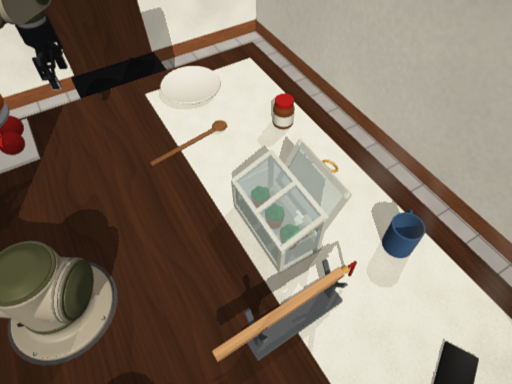

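View pics/top0.png

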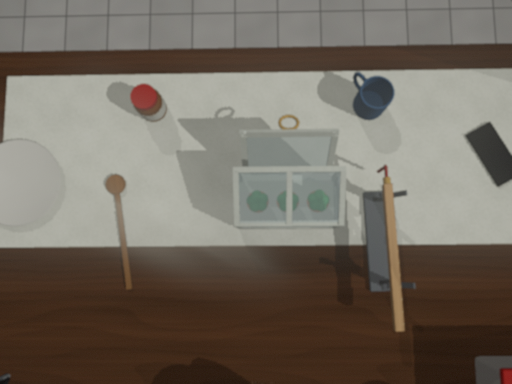

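The side view shows the ring at (329,165) and the pole running from (218,353) to (347,270), with the hook at about (352,267). In the top view the ring is at (289,122) and the pole runs from (400,331) to (388,178). The greenhouse roof corners there are (234,168), (345,167), (346,227) and (234,228).

Run:
```python
from h import *
s=cam('side');t=cam('top')
print('ring tri',tri([s,t],[(329.5,165.5),(289,122)]).round(4))
for a,b,n in(((218,353),(400,330.5),'tail'),((346,271),(388,178),'front'),((352,267),(385,169),'rodbend')):
    print(n,tri([s,t],[a,b]).round(4),'top@z.11',onz(t,b,.11).round(4))
for u,z in(((235,228),.12),((345.5,227),.12),((234,168),.165),((345,167),.165)): print('gh',onz(t,u,z).round(4))
for u in((363,192),(386,192),(369,291),(389,291)): print('foot',onz(t,u,.012).round(4))
for n,p in(('side',s),('top',t)):
    im=p['color'][...,::-1]
    c=(im[130:310,220:400] if n=='side' else im[100:340,225:425])
    cv2.imwrite(f'pics/{n}1.png',cv2.resize(c,None,fx=3 if n=='side' else 2.5,fy=3 if n=='side' else 2.5,interpolation=cv2.INTER_CUBIC))
```

```text
ring tri [ 0.6984 -0.0703  0.1651]
tail [ 0.2588 -0.3033  0.1146] top@z.11 [ 0.2535 -0.303   0.11  ]
front [ 0.5854 -0.2946  0.0974] top@z.11 [ 0.5833 -0.2911  0.11  ]
rodbend [ 0.6078 -0.2914  0.0874] top@z.11 [ 0.6037 -0.2853  0.11  ]
gh [0.4743 0.0491 0.12  ]
gh [ 0.4746 -0.192   0.12  ]
gh [0.5994 0.0479 0.165 ]
gh [ 0.599  -0.1869  0.165 ]
foot [ 0.5648 -0.2558  0.012 ]
foot [ 0.5643 -0.3116  0.012 ]
foot [ 0.3275 -0.2618  0.012 ]
foot [ 0.3273 -0.3091  0.012 ]
```

View pics/side1.png

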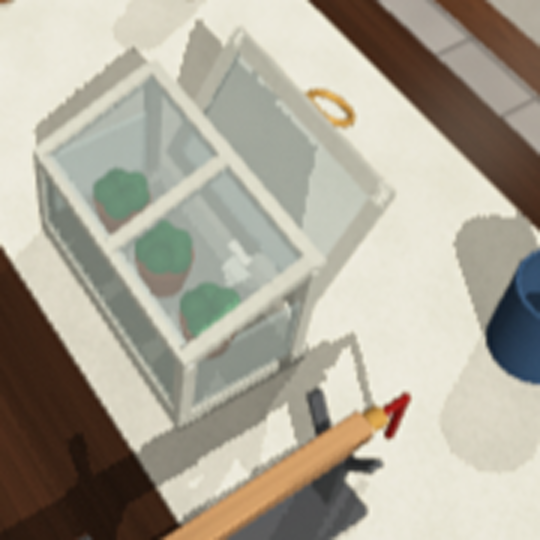

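View pics/top1.png

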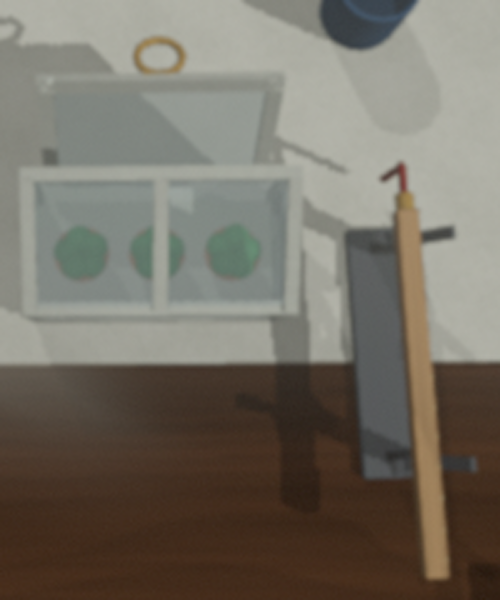

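The ring is at about (0.699, −0.070, 0.165), which puts the flap at roughly 0.45–0.5 rad. The pole's origin is at about (0.442, −0.296, 0.10) with a yaw of about 2°. Next I work out the rows for the approach.

```bash
cat > plan.py <<'E'
# print rows (opening, tool shift cm, turn) from current pose via world waypoints [x,y,z,yawdeg,nrows]
from h import *
def plan(wps,op,p=None,yaw=None):
    s=env.observe()
    p=np.array(s['position']) if p is None else np.array(p,float); R=np.array(s['tool_rot'])
    yaw=np.degrees(np.arctan2(R[1,0],R[0,0])) if yaw is None else yaw
    rows=[]
    for x,y,z,w,n in wps:
        d=(np.array([x,y,z])-p)/n; dw=(w-yaw)/n
        for i in range(n):
            a=np.radians(yaw); c,sn=np.cos(a),np.sin(a)
            r=[op]+[round(float(v)*100,2) for v in(d[0]*c+d[1]*sn, d[0]*sn-d[1]*c, -d[2])]+[round(float(-np.radians(dw)),3)]
            rows.append(r); yaw+=dw
        p=np.array([x,y,z])
    for i in range(0,len(rows),8): print(str([v for r in rows[i:i+8] for v in r]).replace(' ',''))
E
python3 - <<'E'
from plan import *
p=cam('side')
for u in((30,350),(100,290),(20,160)): print(onz(p,u,0).round(3))
plan([[.36,.10,.26,80,12],[.442,-.296,.24,2,12]],8.54)
E
```

```text
[-0.085 -0.058  0.   ]
[ 0.087 -0.001  0.   ]
[-0.005  0.544  0.   ]
[8.54,-2.44,-2.66,-0.24,0.112,8.54,-2.73,-2.36,-0.24,0.112,8.54,-2.98,-2.04,-0.24,0.112,8.54,-3.19,-1.7,-0.24,0.112,8.54,-3.36,-1.33,-0.24,0.112,8.54,-3.48,-0.94,-0.24,0.112,8.54,-3.57,-0.55,-0.24,0.112,8.54,-3.61,-0.14,-0.24,0.112]
[8.54,-3.6,0.26,-0.24,0.112,8.54,-3.55,0.66,-0.24,0.112,8.54,-3.45,1.06,-0.24,0.112,8.54,-3.31,1.44,-0.24,0.112,8.54,-3.13,1.25,0.17,0.113,8.54,-2.97,1.59,0.17,0.113,8.54,-2.77,1.92,0.17,0.113,8.54,-2.54,2.22,0.17,0.113]
[8.54,-2.27,2.49,0.17,0.113,8.54,-1.97,2.73,0.17,0.113,8.54,-1.65,2.94,0.17,0.113,8.54,-1.31,3.11,0.17,0.113,8.54,-0.95,3.23,0.17,0.113,8.54,-0.57,3.32,0.17,0.113,8.54,-0.19,3.36,0.17,0.113,8.54,0.19,3.36,0.17,0.113]
```

```bash
python3 -m crank '[8.54,-2.4,-2.7,-0.2,0.112,8.54,-2.7,-2.4,-0.2,0.112,8.54,-3.0,-2.0,-0.2,0.112,8.54,-3.2,-1.7,-0.2,0.112,8.54,-3.4,-1.3,-0.2,0.112,8.54,-3.5,-0.9,-0.2,0.112,8.54,-3.6,-0.6,-0.2,0.112,8.54,-3.6,-0.1,-0.2,0.112]' 80
python3 -m crank '[8.54,-3.6,0.3,-0.2,0.112,8.54,-3.6,0.7,-0.2,0.112,8.54,-3.5,1.1,-0.2,0.112,8.54,-3.3,1.4,-0.2,0.112,8.54,-3.1,1.3,0.2,0.113,8.54,-3.0,1.6,0.2,0.113,8.54,-2.8,1.9,0.2,0.113,8.54,-2.5,2.2,0.2,0.113]'
python3 -m crank '[8.54,-2.3,2.5,0.2,0.113,8.54,-2.0,2.7,0.2,0.113,8.54,-1.7,2.9,0.2,0.113,8.54,-1.3,3.1,0.2,0.113,8.54,-1.0,3.2,0.2,0.113,8.54,-0.6,3.3,0.2,0.113,8.54,-0.2,3.4,0.2,0.113,8.54,0.2,3.4,0.2,0.113]'
python3 - <<'E'
from plan import *
plan([[.442,-.296,.24,2,2],[.442,-.296,.081,2,6]],8.54)
E
```

```text
time_s: 1.42
position: [0.3118, 0.2336, 0.2476]
tool_rot: [[-0.27, 0.963, 0.001], [0.963, 0.27, 0.0], [0.0, 0.001, -1.0]]
ft_force: [1.5, -0.2, 0.4]
grip_width: 0.085
gripper_force: 0.0
time_s: 2.08
position: [0.3906, -0.0346, 0.2474]
tool_rot: [[0.587, 0.809, 0.001], [0.809, -0.587, -0.0], [0.0, 0.001, -1.0]]
ft_force: [0.6, 0.1, 0.6]
grip_width: 0.0857
gripper_force: 0.0
time_s: 2.75
position: [0.4455, -0.2989, 0.2313]
tool_rot: [[0.999, 0.039, 0.0], [0.039, -0.999, -0.0], [0.0, 0.0, -1.0]]
ft_force: [1.1, 0.5, 0.5]
grip_width: 0.0853
gripper_force: 0.0
[8.54,-0.17,-0.15,-0.44,0.002,8.54,-0.17,-0.15,-0.44,0.002,8.54,0.0,0.0,2.65,-0.0,8.54,0.0,0.0,2.65,-0.0,8.54,0.0,0.0,2.65,-0.0,8.54,0.0,0.0,2.65,-0.0,8.54,0.0,0.0,2.65,-0.0,8.54,0.0,0.0,2.65,-0.0]
```

```bash
python3 -m crank '[8.54,-0.1,-0.3,2.5,0,8.54,0,0,2.5,0,8.54,0,0,2.5,0,8.54,0,0,2.5,0,8.54,0,0,2.5,0,8.54,0,0,2.5,0,8.54,0,0,0,0,8.54,0,0,0,0]'
python3 -m crank '[3.2,0,0,0,0,3.2,0,0,0,0,3.2,0,0,0,0,3.2,0,0,0,0,3.2,0,0,0,0,3.2,0,0,0,0,3.2,0,0,0,0,3.2,0,0,0,0]' 20
python3 - <<'E'
from h import *
p=cam('top');cv2.imwrite('pics/top2.png',cv2.resize(p['color'][140:350,330:450,::-1],None,fx=2.8,fy=2.8,interpolation=cv2.INTER_CUBIC))
E
```

```text
time_s: 3.42
position: [0.4442, -0.294, 0.0811]
tool_rot: [[0.999, 0.045, -0.001], [0.045, -0.999, 0.001], [-0.001, -0.001, -1.0]]
ft_force: [0.3, -0.2, 0.7]
grip_width: 0.0854
gripper_force: 0.0
time_s: 4.08
position: [0.4444, -0.2942, 0.0814]
tool_rot: [[0.999, 0.045, 0.0], [0.045, -0.999, -0.0], [0.0, 0.0, -1.0]]
ft_force: [-0.3, -0.2, 0.4]
grip_width: 0.0325
gripper_force: 0.0
```

View pics/top2.png

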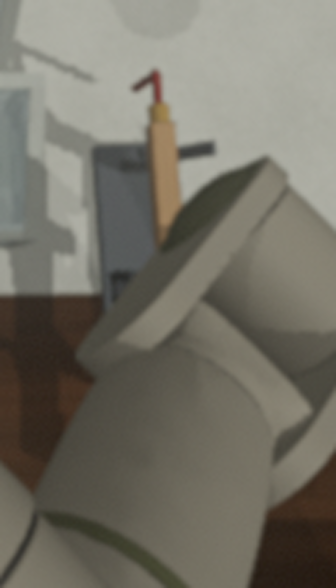

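The pole still sits in its forks, with the hook bend at crop (157,72), and the arm hides the grip. There was no contact at 32 mm opening, so I close gently.

```bash
python3 -m crank '[2.4,0,0,0,0,2.4,0,0,0,0,1.0,0,0,0,0,1.0,0,0,0,0,1.0,0,0,0,0,1.0,0,0,0,0,1.0,0,0,0,0,1.0,0,0,0,0]' 20
```

```text
time_s: 4.8
position: [0.4444, -0.2942, 0.0814]
tool_rot: [[0.999, 0.045, 0.0], [0.045, -0.999, -0.0], [0.0, 0.0, -1.0]]
ft_force: [0.1, -0.8, 1.3]
grip_width: 0.0198
gripper_force: 21.9
```

```bash
python3 -m crank '[1.0,0,0,0,0,1.0,0,0,0,0,1.0,0,0,-0.5,0,1.0,0,0,-1.5,0,1.0,0,0,-2.5,0,1.0,0,0,-2.5,0,1.0,0,0,-2.5,0,1.0,0,0,-2.5,0]' 90
python3 -m crank '[1.0,0,0,-2.5,0,1.0,0,0,-2.5,0,1.0,0,0,-2.5,0,1.0,0,0,-1.5,0,1.0,0,0,-0.5,0,1.0,0,0,0,0,1.0,0,0,0,0,1.0,0,0,0,0]'
python3 - <<'E'
from h import *
s=env.observe();print(s['grip_width'],s['gripper_force'])
P=cam('side');T=cam('top')
for n,p in(('s',P),('t',T)):
    im=p['color'].astype(int); m=(im[...,0]>110)&(im[...,1]<60)&(im[...,2]<60)
    ys,xs=np.where(m); 
    R=np.array(s['tool_rot']);o=np.array(s['position'])-.019*R[:,2]
    h=proj(p,[o+R@[.17,0,0],o+R@[.17,0,.07],o+R@[-.19,0,0]]);print(n,'pred bend,tip,tail',h.round(1).tolist())
    k=(abs(xs-h[0,0])<45)&(abs(ys-h[0,1])<45); print('red',np.c_[xs,ys][k].tolist())
    q=np.clip(h[0].astype(int)-[90,70],0,None);print(q)
    cv2.imwrite(f'pics/{n}3.png',cv2.resize(p['color'][q[1]:q[1]+140,q[0]:q[0]+180,::-1],None,fx=4,fy=4,interpolation=cv2.INTER_CUBIC))
cv2.imwrite('pics/st3.png',np.vstack([cv2.resize(cv2.imread(f'pics/{n}3.png')[:, :],(385,300)) for n in 'st']))
E
```

```text
time_s: 5.47
position: [0.444, -0.2937, 0.2023]
tool_rot: [[0.999, 0.045, -0.001], [0.045, -0.999, 0.001], [-0.001, -0.001, -1.0]]
ft_force: [0.4, -0.8, -2.8]
grip_width: 0.0186
gripper_force: 88.0
time_s: 6.13
position: [0.444, -0.2938, 0.2948]
tool_rot: [[0.999, 0.045, -0.002], [0.045, -0.999, 0.002], [-0.002, -0.002, -1.0]]
ft_force: [-0.6, -0.3, -2.2]
grip_width: 0.0184
gripper_force: 88.0
0.01842034651866682 87.97924160957336
s pred bend,tip,tail [[378.0, 208.3], [368.6, 228.5], [199.2, 320.9]]
red [[377, 208], [378, 208], [379, 208], [376, 209], [377, 209], [378, 209], [379, 209], [380, 209], [374, 210], [375, 210], [376, 210], [377, 210], [378, 210], [379, 210], [373, 211], [374, 211], [375, 211], [376, 211], [377, 211], [378, 211], [379, 211], [371, 212], [372, 212], [373, 212], [374, 212], [375, 212], [376, 212], [377, 212], [378, 212], [371, 213], [372, 213], [373, 213], [374, 213], [375, 213], [376, 213], [377, 213], [378, 213], [372, 214], [373, 214], [374, 214], [377, 214], [373, 215], [376, 215], [377, 215], [375, 216], [376, 216], [377, 216], [375, 217], [376, 217], [374, 218], [375, 218], [376, 218], [374, 219], [375, 219], [374, 220], [375, 220], [373, 221], [374, 221], [373, 222], [374, 222], [372, 223], [373, 223], [372, 224], [371, 225], [372, 225], [371, 226], [370, 227], [371, 227], [370, 228]]
[287 138]
t pred bend,tip,tail [[415.2, 142.9], [403.2, 151.5], [435.4, 352.1]]
red []
[325  72]
```

View pics/st3.png

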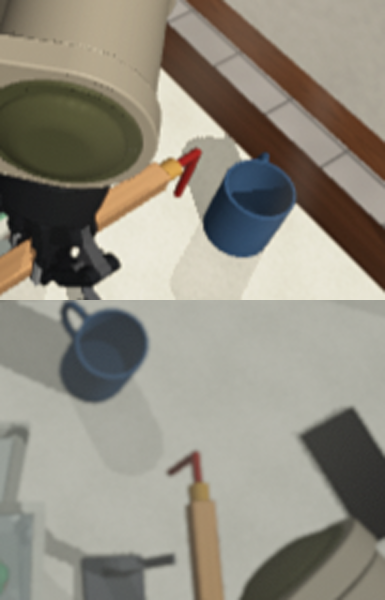

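The bend and tip lie within about 1.5 px of the predictions in both cameras, so the pole is level with a hook offset of about (−3, −2.5) mm. I carry it over the ring.

```bash
python3 -m crank '[1.0,0.6,-1.3,0,0,1.0,1.2,-2.7,0,0,1.0,1.2,-2.7,0,0,1.0,1.2,-2.7,0,0,1.0,1.2,-2.7,0,0,1.0,1.2,-2.7,0,0,1.0,1.2,-2.7,0,0,1.0,1.2,-2.7,0,0]'
python3 -m crank '[1.0,0.7,-1.3,0,0,1.0,0,0,0,0,1.0,0,0,0,0,1.0,0,0,0,0,1.0,0,0,0,0,1.0,0,0,0,0,1.0,0,0,0,0,1.0,0,0,0,0]'
python3 - <<'E'
from h import *
s=env.observe();R=np.array(s['tool_rot']);o=np.array(s['position'])-.019*R[:,2]
P=cam('side');T=cam('top');C=[]
for n,p in(('s',P),('t',T)):
    h=proj(p,[o+R@[.17,0,0],o+R@[.17,0,.07],[.699,-.07,.165]]);print(n,'pred bend,tip,ring',h.round(1).tolist())
    q=np.clip(h[0].astype(int)-[50,45],0,None);print(q)
    C.append(cv2.resize(p['color'][q[1]:q[1]+75,q[0]:q[0]+100,::-1],(400,300),interpolation=cv2.INTER_CUBIC))
cv2.imwrite('pics/st4.png',np.vstack(C))
E
```

```text
time_s: 6.9
position: [0.5254, -0.0869, 0.2957]
tool_rot: [[0.999, 0.045, -0.001], [0.045, -0.999, 0.0], [-0.001, -0.001, -1.0]]
ft_force: [0.6, -0.0, -2.4]
grip_width: 0.0186
gripper_force: 88.1
time_s: 7.57
position: [0.5315, -0.0755, 0.2964]
tool_rot: [[0.999, 0.044, 0.0], [0.044, -0.999, -0.0], [0.0, 0.0, -1.0]]
ft_force: [0.2, 0.3, -2.8]
grip_width: 0.0183
gripper_force: 88.1
s pred bend,tip,ring [[340.3, 118.9], [335.0, 141.7], [329.5, 165.4]]
[290  73]
t pred bend,tip,ring [[291.7, 96.7], [289.8, 108.9], [288.9, 121.6]]
[241  51]
```

View pics/st4.png

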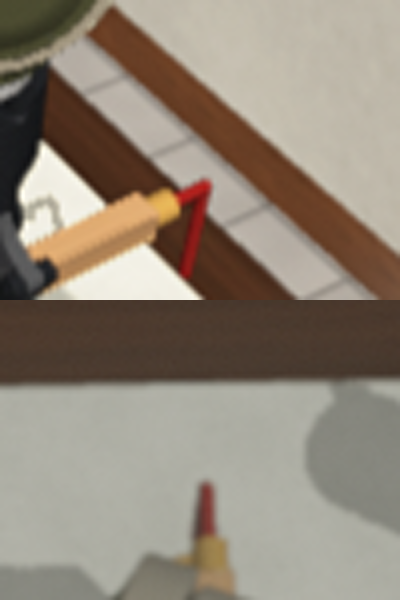

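The hook's pixel offsets match the ring's, so it sits within about 2 mm of the ring centre in x and y. I lower it.

```bash
python3 -m crank '[1.0,-0.1,0.05,1,0,1.0,0,0,2,0,1.0,0,0,2,0,1.0,0,0,1.5,0,1.0,0,0,0.5,0,1.0,0,0,0,0,1.0,0,0,0,0,1.0,0,0,0,0]'
python3 -m crank '[1.0,0,0,0.7,0,1.0,0,0,0.7,0,1.0,0,0,0.7,0,1.0,0,0,0,0,1.0,0,0,0,0,1.0,0,0,0,0,1.0,0,0,0,0,1.0,0,0,0,0]'
python3 -m crank '[1.0,0,0,0.7,0,1.0,0,0,0.7,0,1.0,0,0,0.5,0,1.0,0,0,0,0,1.0,0,0,0,0,1.0,0,0,0,0,1.0,0,0,0,0,1.0,0,0,0,0]'
python3 - <<'E'
from h import *
s=env.observe();R=np.array(s['tool_rot']);o=np.array(s['position'])-.019*R[:,2]
P=cam('side');T=cam('top');C=[]
for n,p in(('s',P),('t',T)):
    h=proj(p,[o+R@[.17,0,0],o+R@[.17,0,.07],[.699,-.07,.165]]);print(n,'pred bend,tip,ring',h.round(1).tolist())
    q=np.clip(h[2].astype(int)-[60,45],0,None);print(q)
    C.append(cv2.resize(p['color'][q[1]:q[1]+75,q[0]:q[0]+100,::-1],(400,300),interpolation=cv2.INTER_CUBIC))
cv2.imwrite('pics/st5.png',np.vstack(C))
E
```

```text
time_s: 8.33
position: [0.5311, -0.0758, 0.2275]
tool_rot: [[0.999, 0.045, 0.002], [0.045, -0.999, -0.001], [0.002, 0.001, -1.0]]
ft_force: [-0.8, 0.3, -2.3]
grip_width: 0.0188
gripper_force: 88.1
time_s: 9.0
position: [0.5308, -0.0756, 0.2056]
tool_rot: [[0.999, 0.045, 0.001], [0.045, -0.999, -0.0], [0.001, 0.0, -1.0]]
ft_force: [-0.4, -0.3, -2.3]
grip_width: 0.0185
gripper_force: 88.1
time_s: 9.67
position: [0.5308, -0.0756, 0.1866]
tool_rot: [[0.999, 0.045, 0.001], [0.045, -0.999, -0.0], [0.001, 0.0, -1.0]]
ft_force: [-0.5, 0.7, -1.8]
grip_width: 0.0189
gripper_force: 88.1
s pred bend,tip,ring [[332.1, 153.5], [327.8, 172.1], [329.5, 165.4]]
[269 120]
t pred bend,tip,ring [[288.8, 115.3], [287.4, 124.7], [288.9, 121.6]]
[228  76]
```

View pics/st5.png

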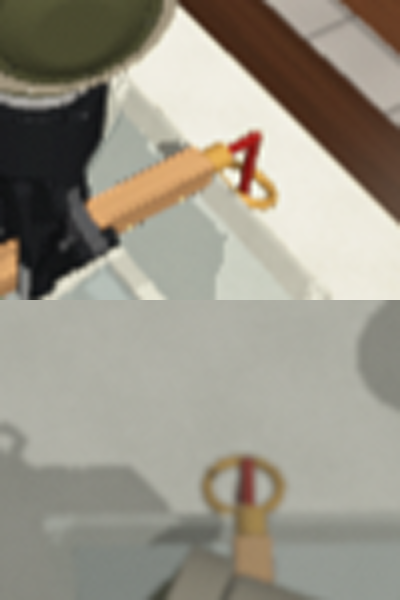

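The hook passes through the ring in both views: side crop (250,190), top crop (245,485). Now I pull it shut while rising with the ring.

```bash
python3 -m crank '[1.0,-0.5,0,0,0,1.0,-0.6,0,-0.2,0,1.0,-0.6,-0.05,-0.3,0,1.0,-0.6,0,-0.3,0,1.0,-0.6,-0.05,-0.3,0,1.0,-0.6,0,-0.3,0,1.0,-0.6,-0.05,-0.2,0,1.0,-0.6,-0.05,-0.2,0]' 110
python3 -m crank '[1.0,-0.6,0,-0.2,0,1.0,-0.6,-0.05,-0.2,0,1.0,-0.6,0,-0.2,0,1.0,-0.6,-0.05,-0.1,0,1.0,-0.3,0,0,0,1.0,0,0,0,0,1.0,0,0,0,0,1.0,0,0,0,0]'
```

```text
time_s: 10.43
position: [0.483, -0.0758, 0.2047]
tool_rot: [[0.999, 0.045, 0.0], [0.045, -0.999, -0.0], [0.0, 0.0, -1.0]]
ft_force: [2.4, -0.1, -3.2]
grip_width: 0.0182
gripper_force: 110.7
time_s: 11.1
position: [0.4566, -0.076, 0.2113]
tool_rot: [[0.999, 0.045, -0.0], [0.045, -0.999, -0.0], [-0.0, 0.0, -1.0]]
ft_force: [0.3, 0.3, -2.4]
grip_width: 0.0179
gripper_force: 110.9
```

```bash
python3 -m crank '[1.0,-0.4,0,0,0,1.0,-0.4,0,0,0,1.0,-0.2,-0.05,0,0,1.0,0,0,0,0,1.0,0,0,0,0,1.0,0,0,0,0,1.0,0,0,0,0,1.0,0,0,0,0]'
python3 - <<'E'
from h import *
s=env.observe();R=np.array(s['tool_rot']);o=np.array(s['position'])-.019*R[:,2]
P=cam('side');T=cam('top');C=[]
for n,p in(('s',P),('t',T)):
    h=proj(p,[o+R@[.17,0,0],[.629,-.07,.19]]);print(n,h.round(1).tolist())
    q=np.clip(h[1].astype(int)-[60,45],0,None);print(q)
    C.append(cv2.resize(p['color'][q[1]:q[1]+75,q[0]:q[0]+100,::-1],(400,300),interpolation=cv2.INTER_CUBIC))
cv2.imwrite('pics/st6.png',np.vstack(C))
E
```

```text
time_s: 11.77
position: [0.4545, -0.0767, 0.2121]
tool_rot: [[0.999, 0.045, 0.02], [0.045, -0.999, -0.001], [0.02, 0.002, -1.0]]
ft_force: [47.2, 2.5, -19.2]
grip_width: 0.018
gripper_force: 108.1
s [[307.5, 158.0], [307.5, 170.0]]
[247 124]
t [[290.6, 148.7], [290.0, 151.1]]
[229 106]
```

View pics/st6.png

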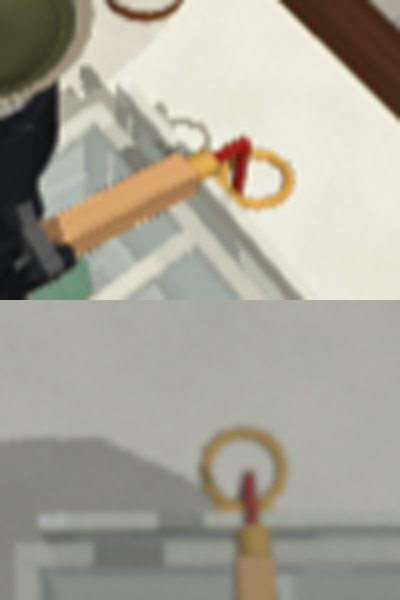

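The flap stands flush at its stop with 47 N on the hook, and the hook sits against the near side of the ring. I unload, centre the hook in the ring, and lift it out.

```bash
python3 -m crank '[1.0,0.5,0,0,0,1.0,0.5,0.05,0,0,1.0,0.4,0,0,0,1.0,0.4,0.05,0,0,1.0,0,0,0,0,1.0,0,0,0,0,1.0,0,0,0,0,1.0,0,0,0,0]'
```

```text
time_s: 12.53
position: [0.4643, -0.076, 0.2114]
tool_rot: [[0.999, 0.045, -0.0], [0.045, -0.999, -0.0], [-0.0, 0.0, -1.0]]
ft_force: [0.8, -0.6, -1.9]
grip_width: 0.0179
gripper_force: 111.0
```

```bash
python3 -m crank '[1.0,0,0,-0.5,0,1.0,0,0,-1,0,1.0,0,0,-1,0,1.0,0,0,-1,0,1.0,0,0,-1,0,1.0,0,0,-1,0,1.0,0,0,-0.5,0,1.0,0,0,0,0]'
python3 -m crank '[1.0,0,0,-1,0,1.0,0,0,-1.5,0,1.0,0,0,-1.5,0,1.0,0,0,-1,0,1.0,0,0,-0.5,0,1.0,0,0,0,0,1.0,0,0,0,0,1.0,0,0,0,0]'
python3 - <<'E'
from h import *
s=env.observe();R=np.array(s['tool_rot']);o=np.array(s['position'])-.019*R[:,2]
P=cam('side');T=cam('top');C=[]
for n,p in(('s',P),('t',T)):
    h=proj(p,[o+R@[.17,0,0],o+R@[.17,0,.07],[.629,-.07,.19]]);print(n,h.round(1).tolist())
    q=np.clip(h[2].astype(int)-[60,65],0,None);print(q)
    C.append(cv2.resize(p['color'][q[1]:q[1]+100,q[0]:q[0]+133,::-1],(400,300),interpolation=cv2.INTER_CUBIC))
cv2.imwrite('pics/st7.png',np.vstack(C))
E
```

```text
time_s: 13.2
position: [0.4649, -0.0762, 0.2725]
tool_rot: [[0.999, 0.045, 0.002], [0.045, -0.999, -0.001], [0.002, 0.001, -1.0]]
ft_force: [0.2, -0.1, -2.0]
grip_width: 0.0183
gripper_force: 111.0
time_s: 13.87
position: [0.4643, -0.076, 0.3254]
tool_rot: [[0.999, 0.045, -0.002], [0.045, -0.999, 0.001], [-0.002, -0.001, -1.0]]
ft_force: [0.1, 0.4, -2.6]
grip_width: 0.0186
gripper_force: 111.0
s [[316.9, 120.0], [312.9, 143.9], [307.5, 170.0]]
[247 104]
t [[293.4, 128.6], [291.2, 138.7], [290.0, 151.1]]
[229  86]
```

View pics/st7.png

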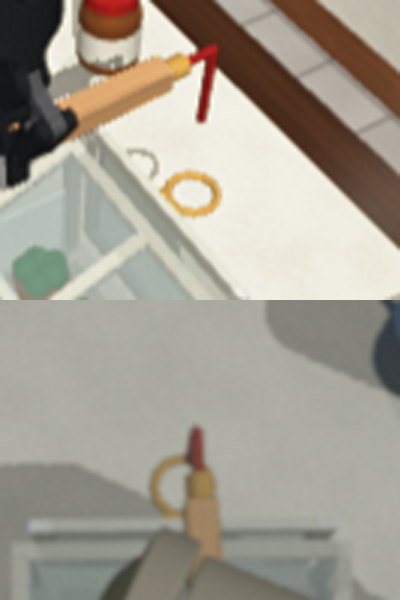

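The hook is clear of the ring, the pole has not shifted in the grip, and the flap is still shut, with the ring in the same place. I carry the pole back over the cradle.

```bash
python3 -m crank '[1.0,-0.2,1.4,0,0,1.0,-0.4,2.7,0,0,1.0,-0.4,2.7,0,0,1.0,-0.4,2.7,0,0,1.0,-0.4,2.7,0,0,1.0,-0.4,2.7,0,0,1.0,-0.4,2.7,0,0,1.0,-0.3,2.7,0,0]'
python3 -m crank '[1.0,-0.1,1.4,0,0,1.0,0,0,1,0,1.0,0,0,2,0,1.0,0,0,2,0,1.0,0,0,2,0,1.0,0,0,1,0,1.0,0,0,0,0,1.0,0,0,0,0]'
```

```text
time_s: 14.63
position: [0.4442, -0.2815, 0.3259]
tool_rot: [[0.999, 0.045, -0.001], [0.045, -0.999, 0.001], [-0.001, -0.001, -1.0]]
ft_force: [1.1, 0.1, -2.6]
grip_width: 0.0181
gripper_force: 111.0
time_s: 15.3
position: [0.4445, -0.2939, 0.2462]
tool_rot: [[0.999, 0.045, -0.0], [0.045, -0.999, 0.001], [-0.0, -0.001, -1.0]]
ft_force: [0.9, -0.6, -1.9]
grip_width: 0.0186
gripper_force: 111.1
```

```bash
python3 -m crank '[1.0,0,0,1,0,1.0,0,0,2,0,1.0,0,0,2,0,1.0,0,0,2,0,1.0,0,0,2,0,1.0,0,0,2,0,1.0,0,0,1,0,1.0,0,0,0,0]'
python3 -m crank '[1.0,0,0,1,0,1.0,0,0,1,0,1.0,0,0,1,0,1.0,0,0,0.6,0,1.0,0,0,0.4,0,1.0,0,0,0.2,0,1.0,0,0,0,0,1.0,0,0,0,0]'
```

```text
time_s: 15.97
position: [0.4442, -0.2938, 0.1253]
tool_rot: [[0.999, 0.045, -0.002], [0.045, -0.999, 0.002], [-0.002, -0.002, -1.0]]
ft_force: [-0.3, 0.4, -1.9]
grip_width: 0.0181
gripper_force: 111.1
time_s: 16.63
position: [0.4446, -0.2944, 0.0849]
tool_rot: [[0.999, 0.045, 0.001], [0.045, -0.999, -0.001], [0.001, 0.001, -1.0]]
ft_force: [-0.6, 0.3, -3.1]
grip_width: 0.0183
gripper_force: 111.1
```

```bash
python3 -m crank '[1.0,0,0,0.1,0,1.0,0,0,0.1,0,1.0,0,0,0.1,0,1.0,0,0,0,0,1.0,0,0,0,0,1.0,0,0,0,0,1.0,0,0,0,0,1.0,0,0,0,0]'
```

```text
time_s: 17.3
position: [0.4444, -0.2943, 0.0816]
tool_rot: [[0.999, 0.045, 0.0], [0.045, -0.999, -0.0], [0.0, 0.0, -1.0]]
ft_force: [-0.4, 1.2, 4.8]
grip_width: 0.018
gripper_force: 111.7
```

It is seated, with support showing in Fz. I release it gently, retract and look.

```bash
python3 -m crank '[1.8,0,0,0,0,2.0,0,0,0,0,2.2,0,0,0,0,2.6,0,0,0,0,3.2,0,0,0,0,5.5,0,0,0,0,5.5,0,0,0,0,5.5,0,0,0,0]' 20
python3 -m crank '[8.0,0,0,0,0,8.0,0,0,0,0,8.0,0,0,0,0,8.0,0,0,-1,0,8.0,0,0,-2,0,8.0,0,0,-3,0,8.0,0,0,-3,0,8.0,0,0,-3,0]'
python3 -m crank '[8.0,0,0,-3,0,8.0,-1,0,-3,0,8.0,-3,0,-2,0,8.0,-3,0,0,0,8.0,-3,0,0,0,8.0,-2,0,0,0,8.0,0,0,0,0,8.0,0,0,0,0]'
python3 - <<'E'
from h import *
P=cam('side');T=cam('top')
a=P['color'][130:370,190:400,::-1];b=T['color'][100:340,220:430,::-1]
cv2.imwrite('pics/fin.png',cv2.resize(np.hstack([a,b]),None,fx=1.9,fy=1.9,interpolation=cv2.INTER_CUBIC))
for n,p,old in(('s',P,'side0'),('t',T,'top0')):
    d=cv2.absdiff(p['color'][...,::-1],cv2.imread(f'pics/{old}.png')).max(2)
    r=d[255:365,205:360] if n=='s' else d[155:340,375:415]
    print(n,'share changed near pole',(r>40).mean().round(3))
E
```

```text
time_s: 17.97
position: [0.4443, -0.2942, 0.0813]
tool_rot: [[0.999, 0.045, -0.0], [0.045, -0.999, -0.0], [-0.0, 0.0, -1.0]]
ft_force: [0.2, -0.1, -0.3]
grip_width: 0.0547
gripper_force: 0.0
time_s: 18.63
position: [0.4441, -0.2939, 0.2035]
tool_rot: [[0.999, 0.045, 0.0], [0.045, -0.999, -0.0], [0.0, 0.0, -1.0]]
ft_force: [-0.1, -1.1, -1.1]
grip_width: 0.0802
gripper_force: 0.0
time_s: 19.3
position: [0.3239, -0.2996, 0.2823]
tool_rot: [[0.999, 0.043, 0.001], [0.043, -0.999, -0.001], [0.001, 0.001, -1.0]]
ft_force: [0.1, -1.2, -0.2]
grip_width: 0.08
gripper_force: 0.0
s share changed near pole 0.098
t share changed near pole 0.031
```

View pics/fin.png

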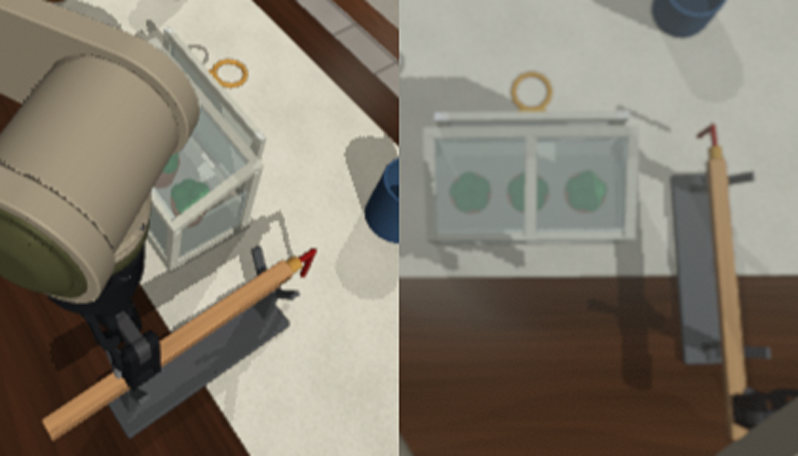

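The pole lies in both forks as it did at the start, with the hook hanging down. The flap is shut and the gripper is clear of everything.

```bash
python3 -c "
from rig import env
print(env.close_job())"
```

```text
the job is handed in; nothing more can be done
None
```

The job is handed in: the flap was pulled shut to its stop (47 N at the wrist) and stayed shut, and the pole is unhooked, back in its cradle with the hook hanging down, and released, after about 19 s on the robot's clock; no verdict came back.

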